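Spice mills back in the sloping rack, grinder end down

ROBOT

A 7-joint arm with a two-finger parallel gripper is mounted at the origin on the work surface. World frame = base frame: x ahead of the robot, y to its left, z up, the work surface at z = 0. Lengths are in m, angles in rad, forces in N, time in s.
With the tool pointing down it reaches from about 0.425 to 1.025 m from the base axis. Payload 9.4 kg.
Tool frame: the origin (TCP) lies at the very end of the fingers, on their centre line; the grasp point (between the pads) lies env.hold_point_z behind it (env.hold_point_z is the distance from the TCP to the grasp point, in m); z points along the fingers, y is the line along which they close (so a half turn about z gives the same grasp; the last joint's range is limited). The gripper opens to 93 mm and grips with 3 to 60 N. Pads are 15 mm wide; open, the fingers measure 128 mm over their backs; the gripper's body (75 mm by 188 mm) begins 65 mm behind the grasp point.
Start: joints at [1.235, 0.599, -0.003, 1.599, 0.002, 0.943, -0.08], TCP at [0.186, -0.701, 0.219] pointing down, gripper open.
Joint ranges: [-2.57, 2.57], [-0.35, 1.97], [-1.29, 1.29], [0.11, 2.56], [-1.05, 4.19], [0.11, 1.86], [-2.63, 2.63]. Speed limits (rad/s): [2.22, 2.22, 3.01, 3.01, 3.14, 3.14, 3.14].

INTERFACE

Orientations are given as a unit quaternion [x, y, z, w].
In Python, from bench import env gives the robot as it stands. The module is installed in compiled form; this text tells all that it offers.
- The arm moves only by the tool drive_tool, never from a script. Its arguments are lists of equal length, an entry for each row: "xyz": the shift along the tool's x, y, z in cm, a list of three; "rotation": the turn, a rotation vector about the tool's x, y, z in degrees, a list of three. In form: {"xyz": [[dx, dy, dz], ...], "rotation": [[ax, ay, az], ...]}. A call has 1 to 12 rows; each row shifts and turns the commanded pose from where the row before left it, along the tool's axes as they then stand; what a row does not reach is not made up. A row lasts 1/10 s, in which the tool goes at most 50 mm and 8.59 degrees, less where a joint would pass 70% of its speed; a pose out of reach is approached as far as the arm can. A call is refused whole if a number of a shift passes 5 or a number of a turn 8.59, either way. A call with a gripper value outside its range is refused whole. "gripper" is the opening, from 0 (shut) to 1 (fully open), set as the call begins (left out, the last holds). The fingers move at their own pace and stop on an object; "newtons" is the grip in N (left out, the last holds). Time passes only in rows, so rows that do not move let the fingers close. It gives the time, the measured TCP pose, the force, the opening and the grip force at its end, in the units of the state.
- env.observe(): the state, without advancing time (a new reading comes with each control period).
- env.get_image(name): name is "side" or "top"; returns a dict with "frame" (400x640x3 uint8, red, green, blue), "mtx" (3x3 intrinsics, pixels), "rvec" (rotation vector, rad) and "tvec" (3), from world to camera coordinates, as OpenCV has them. Camera axes: x right, y down, z forward; pixel columns grow to the right and rows downward; lengths in m; the calibration is good to about 2 mm. A picture is of the moment at which its call begins. There is no depth.
- env.hand_in(): hands the job in; it is judged then, once.
The state is a dict: "clock": time; "joint_positions": joint angles; "qvel": joint speeds; "joint_torque": joint torques, N m; "eef_pos": TCP position; "tcp_rot": TCP orientation; "force": force on the tool from outside, world axes, zero at the start; "wrist_torque": the same for the moment, N m; "gripper_width": opening from 0.0 (shut) to 1.0 (fully open); "grip_force": force on a finger pad.
Only numpy, scipy, OpenCV 4.12 (cv2) and the standard library are available. Lean on these libraries where they do the work, as an engineer would, in place of code of your own. Each camera call takes 0.05 s, during which the arm holds its last target. There are 200 camera calls.

TASK

Store both dark spice mills with the white caps in the sloping wooden rack, one in each bay, the middle on the bay's brass rest and the heavy grinder end down towards the blue lip. The two ends look alike: lift each mill at its middle to find which end is heavy. Leave the short red-capped mill standing where it is.

Things in the scene. Friction and masses are not known exactly. Their poses are not given: they have to be found in the camera images.
- mill_a: Spice mill lying on the table, 190 mm long: dark brown round barrel, diameter 36 mm, thin red band at mid-length, a white square cap (30 mm long, 48 x 48 mm) at each end, on which it lies flat. 0.25 to 0.4 kg; either cap may hide the steel grinder. Origin: mid-length, on the underside (barrel axis 24 mm above); x along the mill, z up; x does not tell the heavy end.
- mill_b: Second mill, same look, sizes and axes as mill_a; its heavy end too is unknown and need not agree. In both the centre of mass lies about 50 mm from mid-length towards the heavy end: held firmly (about 30 N) at the red band the mill stays level and its moment, 0.12 to 0.2 N m, tells the heavy end; held lightly (a few N) the heavy end sags.
- rack: Rack sloping 20 degrees. Origin on the table; x level, along the bays, to the HIGH end. Bay centre lines y = -60, +60 mm; 66 mm wide between cheeks 25 mm high. Floor 55 mm up at x = 0, along the slope from -115 mm (blue lip, low end) to +6; cheeks -115 to -50; brass rest (24 wide, 6 high) at 0. Mill's middle there, upper half overhanging: heavy end down it stays, heavy end up it tips out.
- red_mill: Bystander: short spice mill of dark wood with red square caps, 48 x 48 mm and 90 mm tall, standing upright and loose. It is to be left where it stands. Origin: centre of its underside, z up.
There are look-alikes about, which are no part of the job. What is shaped like the mill_a but purple is not meant.

How it is judged:
At the end, for the whole second after the job is handed in: Both mills lie at rest in the rack, one in each bay: mid-length within 35 mm of the bay's middle along it and 15 mm across it, lying along the bay on its sloping floor (within 10 degrees of the slope), each with its heavy end at the low end (the other way round it tips out) ((y of mill_a in the frame of rack between -0.075 and -0.045 m or y of mill_a in the frame of rack between 0.045 and 0.075 m) and x of mill_a in the frame of rack between -0.035 and 0.035 m and z of mill_a in the frame of rack between 0.035 and 0.08 m and (angle between mill_a's own x axis and vertical between 1.0472 and 1.39626 rad or angle between mill_a's own x axis and vertical between 1.74533 and 2.0944 rad) and angle between the x axis of each of mill_a, mill_b and the x axis of rack, either way round below 0.47 rad and linear speed of each of mill_a, mill_b below 0.02 m/s and angular speed of each of mill_a, mill_b below 0.2 rad/s and (y of mill_b in the frame of rack between -0.075 and -0.045 m or y of mill_b in the frame of rack between 0.045 and 0.075 m) and x of mill_b in the frame of rack between -0.035 and 0.035 m and z of mill_b in the frame of rack between 0.035 and 0.08 m and (angle between mill_b's own x axis and vertical between 1.0472 and 1.39626 rad or angle between mill_b's own x axis and vertical between 1.74533 and 2.0944 rad)); the robot touches nothing.
It fails at once if the red-capped mill was moved more than 30 mm or tipped over (distance of red_mill from where it was at the start of the episode above 0.03 m or angle between red_mill's own z axis and vertical above 0.5 rad).
It also fails if it takes over 64 s, if anything falls off the work surface, if the arm or the gripper's body presses on something with over 40 N, if the wrist force passes 120 N, or if a joint passes its speed limit or range.

## Working session

There is one attempt and no reset: what is moved stays moved. The work goes in short steps, Python scripts to look and compute and a tool call to move; the robot and the scene stay as the last step left them, time stands still between calls to the robot, and variables do not carry over. Pictures are saved under pics/ and viewed, at most 10 in all, crops included, and the job is handed in when it is done.

Besides the shell and the picture viewer there is one more tool, called after "Emit:" in YAML: its name, and indented under it one key for each argument. drive_tool: Moves the arm, as the interface text tells. Its arguments: {"type":"object","properties":{"xyz":{"type":"array","items":{"type":"array","items":{"type":"number"}}},"rotation":{"type":"array","items":{"type":"array","items":{"type":"number"}}},"gripper":{"type":"number"},"newtons":{"type":"number"}},"required":["xyz","rotation"]}

```bash
mkdir -p pics; cat > h.py <<'E'
import numpy as np, cv2
from scipy.spatial.transform import Rotation as R
from bench import env
def snap(n,tag):
    d=env.get_image(n); cv2.imwrite(f'pics/{tag}.png',d['frame'][:,:,::-1]); return d
def ray(d,px,z):
    px=np.array(px,float).reshape(-1,2); Rm=cv2.Rodrigues(np.array(d['rvec'],float))[0]; t=np.array(d['tvec']).ravel()
    c=-Rm.T@t; r=np.c_[px,np.ones(len(px))]@np.linalg.inv(d['mtx']).T@Rm
    return c+r*((z-c[2])/r[:,2])[:,None]
def proj(d,P): return cv2.projectPoints(np.array(P,float).reshape(-1,3),d['rvec'],d['tvec'],d['mtx'],None)[0].reshape(-1,2)
E
python3 - <<'E'
from h import *
import pickle
o=env.observe(); print(o, env.hold_point_z)
t=snap('top','t0'); s=snap('side','s0'); pickle.dump((t,s),open('c.pkl','wb'))
for d in(t,s): print(d['mtx'],(-cv2.Rodrigues(np.array(d['rvec'],float))[0].T@np.array(d['tvec']).ravel()))
E
```

```text
{'clock': 0.0, 'joint_positions': array([ 1.23525821,  0.60010566, -0.0025282 ,  1.60012601,  0.00180792,
        0.94289946, -0.07980333]), 'qvel': array([ 0.00058815, -0.00036793, -0.00049429, -0.00017597,  0.00138104,
        0.00235077, -0.00037971]), 'joint_torque': array([-2.14957487e-03, -7.65050483e+01,  1.49796981e+00, -2.52353793e+01,
       -5.22536575e-02,  1.68992474e-02,  1.63939603e-04]), 'eef_pos': array([ 0.18541554, -0.70038529,  0.21777564]), 'tcp_rot': array([ 9.91633684e-01,  1.29081551e-01, -1.76038418e-04, -7.47863025e-04]), 'force': array([ 0.35065391, -0.33202402, -0.83182482]), 'wrist_torque': array([-0.02345513,  0.03291186, -0.01779715]), 'grip_force': 0.0, 'gripper_width': 1.0018647642449516} 0.0188
[[424.32298801   0.         322.82363039]
 [  0.         424.32298801 196.61634721]
 [  0.           0.           1.        ]] [ 0.31534559 -0.00830935  1.25027416]
[[514.14713976   0.         324.21614711]
 [  0.         514.14713976 198.57444071]
 [  0.           0.           1.        ]] [-0.06104282  0.9462486   1.0658454 ]
```

View pics/t0.png

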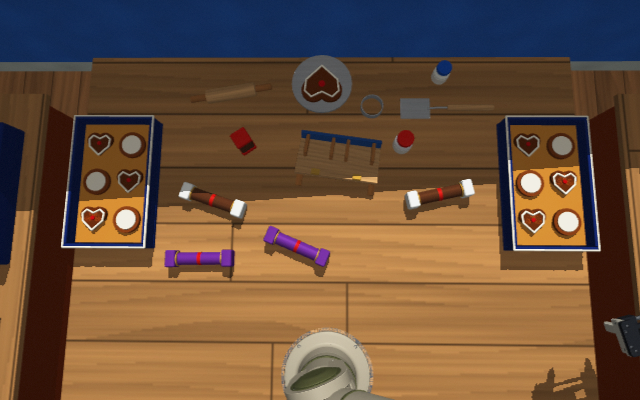

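View pics/s0.png

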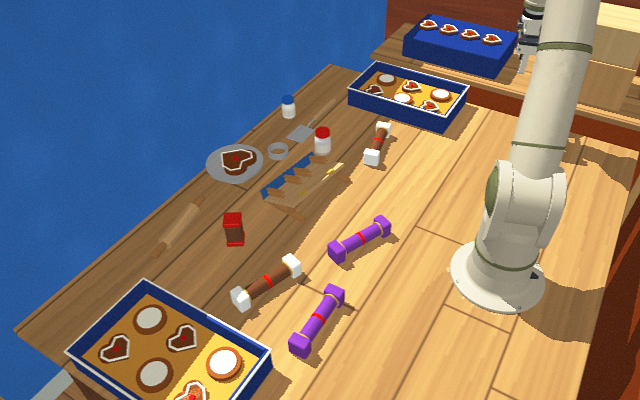

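```bash
python3 - <<'E'
import cv2,numpy as np
t=cv2.imread('pics/t0.png');s=cv2.imread('pics/s0.png')
a=cv2.resize(t[120:195,285:395],None,fx=7,fy=7,interpolation=2)
cv2.imwrite('pics/c1.png',a)
b=[cv2.resize(t[175:225,x:x+80],None,fx=5,fy=5,interpolation=2) for x in(172,400)]
c=cv2.resize(s[140:220,250:360],None,fx=4,fy=4,interpolation=2)
top=np.hstack(b); bot=np.zeros((320,800,3),np.uint8); bot[:,:440]=c
cv2.imwrite('pics/c2.png',np.vstack([top,bot]))
E
```

```text
(no output)
```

View pics/c1.png

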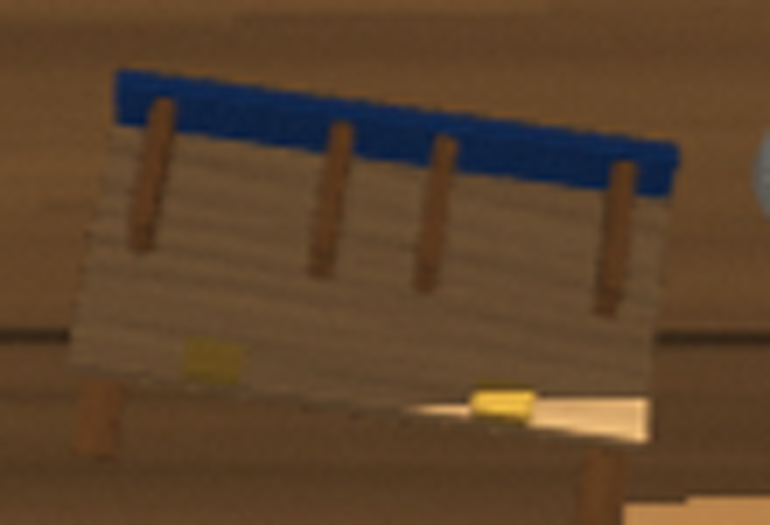

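View pics/c2.png

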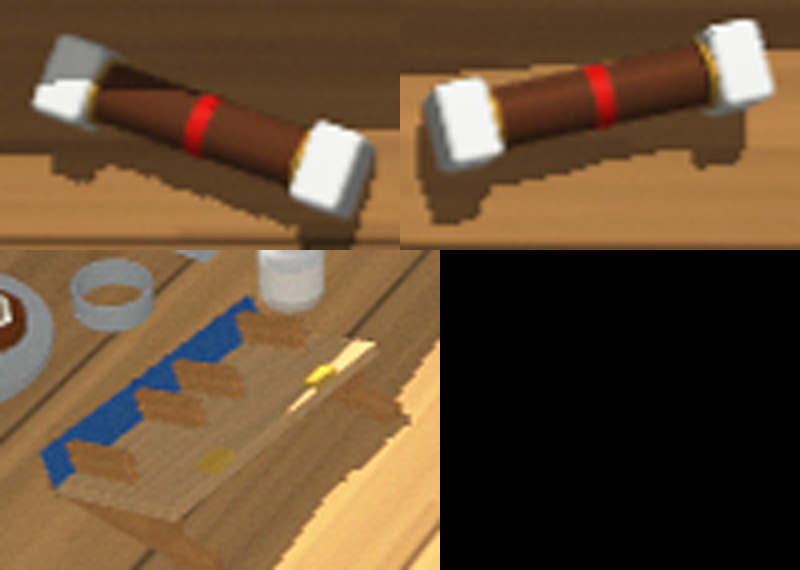

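```bash
cat > m.py <<'E'
from h import *
import pickle
from scipy.optimize import least_squares
t,s=pickle.load(open('c.pkl','rb'))
def up(p,k,o): return (np.array(p,float)+.5)/k-.5+np.array(o)
def rk(p,sl,y,h):
    c,sn=np.cos(np.radians(20)),np.sin(np.radians(20))
    x=sl*c-h*sn; z=.055+sl*sn+h*c
    X=p[0]+x*np.cos(p[2])-y*np.sin(p[2]); Y=p[1]+x*np.sin(p[2])+y*np.cos(p[2]); return [X,Y,z]
if __name__=='__main__':
    T=up([[213,361],[503,406]],7,[285,120]); S=up([[217,459-250],[320,375-250]],4,[250,140])
    print('rest top z.061',ray(t,T,.061),'side',ray(s,S,.061))
    def f(p):
        P=[rk(p,0,-.06,.006),rk(p,0,.06,.006)]
        return np.r_[(proj(t,P)-T).ravel(),(proj(s,P)-S).ravel()]
    q=least_squares(f,[.75,0,3.0]); p=q.x; print('rack',p,q.fun.round(1))
    print('pred cheek-top at -50, crop coords', [((proj(t,rk(p,-.05,y,.025))[0]-[285,120]+.5)*7-.5).round() for y in(-.093,-.027,.027,.093)])
    print('lip', [((proj(t,rk(p,-.115,y,0))[0]-[285,120]+.5)*7-.5).round() for y in(-.093,.093)])
    for n,o,b,caps in(('L',(172,175),(202,127),[(75,80),(328,167)]),('R',(400,175),(198,97),[(66,123),(337,68)])):
        B=ray(t,up([b],5,o),.042)[0]; C=ray(t,up(caps,5,o),.048); d=C[1]-C[0]
        print(n,B,C.mean(0),'cap dist',np.linalg.norm(d),'yaw',np.degrees(np.arctan2(d[1],d[0])))
    print('red_mill',ray(t,[[243,140]],.09))
    hsv=cv2.cvtColor(s['frame'],cv2.COLOR_RGB2HSV)
    print('side bands',ray(s,[[267.5,280.5],[379,143]],.042))
E
python3 m.py
```

```text
rest top z.061 [[ 0.57010104  0.03722195  0.061     ]
 [ 0.55195867 -0.0811627   0.061     ]] side [[ 0.56874318  0.04031362  0.061     ]
 [ 0.55242063 -0.07858057  0.061     ]]
rack [ 0.55916187 -0.02084425  2.99604273] [-0.3  0.1 -0.2 -0.2  0.1 -0.5  0.3 -0.3]
pred cheek-top at -50, crop coords [array([152., 224.]), array([310., 247.]), array([440., 266.]), array([600., 290.])]
lip [array([177., 133.]), array([607., 196.])]
L [0.48758048 0.33487873 0.042     ] [0.48886217 0.33387412 0.048     ] cap dist 0.15681071259814222 yaw -108.47825715739357
R [ 0.5089277  -0.31938131  0.042     ] [ 0.50885912 -0.31991899  0.048     ] cap dist 0.15848752589295184 yaw -78.09195492573299
red_mill [[0.65299224 0.24124931 0.09      ]]
side bands [[ 0.48160881  0.34473179  0.042     ]
 [ 0.49638708 -0.30182677  0.042     ]]
```

Emit:
drive_tool:
  xyz:
    - [3.4, -2.4, 0]
    - [3.4, -2.4, 0]
    - [3.4, -2.4, 0]
    - [3.4, -2.4, 0]
    - [3.4, -2.4, 0]
    - [3.4, -2.4, 0]
    - [3.4, -2.4, 0]
    - [3.4, -2.4, 0]
    - [3.4, -2.4, 0]
    - [3.4, -2.4, 0]
    - [3.4, -2.4, 0]
    - [3.4, -2.4, 0]
  rotation:
    - [0, 0, 0]
    - [0, 0, 0]
    - [0, 0, 0]
    - [0, 0, 0]
    - [0, 0, 0]
    - [0, 0, 0]
    - [0, 0, 0]
    - [0, 0, 0]
    - [0, 0, 0]
    - [0, 0, 0]
    - [0, 0, 0]
    - [0, 0, 0]
  gripper: 1
  newtons: 40

```text
clock: 1.3
eef_pos: [0.507, -0.3165, 0.2184]
tcp_rot: [0.992, 0.129, -0.0, -0.0]
force: [0.1, -1.4, -0.8]
gripper_width: 0.999
grip_force: 0.0
```

Emit:
drive_tool:
  xyz:
    - [0, 0, 0]
    - [0, 0, 0]
    - [0, 0, 0]
    - [0, 0, 0]
    - [0, 0, 0]
    - [0, 0, 0]
    - [0, 0, 0]
    - [0, 0, 0]
    - [0, 0, 0]
    - [0, 0, 0]
    - [0, 0, 0]
    - [0, 0, 0]
  rotation:
    - [0, 0, -8]
    - [0, 0, -8]
    - [0, 0, -8]
    - [0, 0, -8]
    - [0, 0, -8]
    - [0, 0, -8]
    - [0, 0, -8]
    - [0, 0, -8]
    - [0, 0, -8]
    - [0, 0, -8]
    - [0, 0, -7]
    - [0, 0, 0]

```text
clock: 2.5
eef_pos: [0.5059, -0.3181, 0.2182]
tcp_rot: [0.63, 0.777, 0.0, -0.0]
force: [-0.5, -0.6, -0.6]
gripper_width: 1.001
grip_force: 0.0
```

```bash
cat >> h.py <<'E'
def st():
    o=env.observe(); r=R.from_quat(o['tcp_rot']); M=r.as_matrix()
    print('t',round(o['clock'],2),'pos',o['eef_pos'].round(4),'yaw',np.degrees(np.arctan2(M[1,0],M[0,0])).round(2),'z',M[:,2].round(3),'F',o['force'].round(2),'T',o['wrist_torque'].round(3),'g',round(o['gripper_width'],3),o['grip_force'],'j',o['joint_positions'].round(2)); return o,r
def goto(p,q=None):
    "shift (cm, tool axes) and turn (deg, tool axes) from the present pose"
    o,r=st(); print('shift',(100*r.inv().apply(np.array(p)-o['eef_pos'])).round(2), '' if q is None else ('turn',np.degrees((r.inv()*q).as_rotvec()).round(2)))
def down(yaw): return R.from_euler('z',yaw,degrees=True)*R.from_euler('x',180,degrees=True)
E
python3 -c "
from h import *
goto([.509,-.3195,.219],down(101.9))"
```

```text
t 2.5 pos [ 0.5059 -0.3181  0.2182] yaw 101.91 z [-0.001  0.001 -1.   ] F [-0.48 -0.63 -0.56] T [-0.017 -0.083 -0.006] g 1.001 0.0 j [ 0.78  0.48 -0.45  1.88  0.27  0.84  0.4 ]
shift [-0.2   0.28 -0.08] ('turn', array([-0.03, -0.04,  0.01]))
```

Emit:
drive_tool:
  xyz:
    - [-0.2, 0.3, 4]
    - [0, 0, 4]
    - [0, 0, 4]
    - [0, 0, 4]
    - [0, 0, 3]
    - [0, 0, 2.1]
    - [0, 0, 0]
  rotation:
    - [0, 0, 0]
    - [0, 0, 0]
    - [0, 0, 0]
    - [0, 0, 0]
    - [0, 0, 0]
    - [0, 0, 0]
    - [0, 0, 0]

```text
clock: 3.2
eef_pos: [0.5081, -0.3184, 0.0048]
tcp_rot: [0.632, 0.775, -0.001, -0.002]
force: [-0.0, 0.2, -0.2]
gripper_width: 0.999
grip_force: 0.0
```

Emit:
drive_tool:
  xyz:
    - [0, 0, 0]
    - [0, 0, 0]
    - [0, 0, 0]
    - [0, 0, 0]
    - [0, 0, 0]
    - [0, 0, 0]
    - [0, 0, 0]
    - [0, 0, 0]
  rotation:
    - [0, 0, 0]
    - [0, 0, 0]
    - [0, 0, 0]
    - [0, 0, 0]
    - [0, 0, 0]
    - [0, 0, 0]
    - [0, 0, 0]
    - [0, 0, 0]
  gripper: 0
  newtons: 40

```text
clock: 4.0
eef_pos: [0.5096, -0.3194, 0.0076]
tcp_rot: [0.63, 0.776, -0.0, 0.0]
force: [-0.2, -0.7, 1.4]
gripper_width: 0.379
grip_force: 40.0
```

Emit:
drive_tool:
  xyz:
    - [0, 0, -1]
    - [0, 0, -2]
    - [0, 0, -4]
    - [0, 0, -4]
    - [0, 0, -4]
    - [0, 0, -3]
    - [0, 0, -2]
    - [0, 0, -1]
    - [0, 0, 0]
    - [0, 0, 0]
    - [0, 0, 0]
  rotation:
    - [0, 0, 0]
    - [0, 0, 0]
    - [0, 0, 0]
    - [0, 0, 0]
    - [0, 0, 0]
    - [0, 0, 0]
    - [0, 0, 0]
    - [0, 0, 0]
    - [0, 0, 0]
    - [0, 0, 0]
    - [0, 0, 0]

```text
clock: 5.1
eef_pos: [0.5089, -0.3191, 0.2162]
tcp_rot: [0.63, 0.776, -0.0, -0.001]
force: [1.0, 0.1, -2.2]
gripper_width: 0.381
grip_force: 40.0
```

```bash
python3 -c "
from h import *
st()
for i in range(4): env.get_image('top'); st()
snap('side','s1')
im=cv2.imread('pics/s1.png'); cv2.imwrite('pics/s1c.png',cv2.resize(im[40:220,290:470],None,fx=3,fy=3))"
```

```text
t 5.1 pos [ 0.5089 -0.3191  0.2162] yaw 101.84 z [-0.002  0.001 -1.   ] F [ 0.97  0.1  -2.2 ] T [-0.214 -0.15  -0.006] g 0.381 39.981104135513306 j [ 0.78  0.49 -0.45  1.87  0.28  0.85  0.39]
t 5.15 pos [ 0.5089 -0.3191  0.2162] yaw 101.84 z [-0.002  0.001 -1.   ] F [ 0.25 -0.59 -4.02] T [-0.175 -0.132 -0.019] g 0.378 39.9811989068985 j [ 0.78  0.49 -0.45  1.87  0.28  0.85  0.39]
t 5.2 pos [ 0.5091 -0.3191  0.2164] yaw 101.84 z [-0.002  0.001 -1.   ] F [ 0.46 -0.24 -3.74] T [-0.235 -0.119 -0.014] g 0.376 39.98108625411987 j [ 0.78  0.49 -0.45  1.87  0.28  0.85  0.39]
t 5.25 pos [ 0.5093 -0.3191  0.2165] yaw 101.84 z [-0.001  0.001 -1.   ] F [-0.18  0.38 -3.18] T [-0.202 -0.178  0.014] g 0.376 39.981054067611694 j [ 0.78  0.49 -0.45  1.87  0.28  0.85  0.39]
t 5.3 pos [ 0.5094 -0.3191  0.2168] yaw 101.84 z [-0.001  0.001 -1.   ] F [-0.45  0.22 -3.46] T [-0.15  -0.13   0.008] g 0.383 39.981021881103516 j [ 0.78  0.49 -0.45  1.87  0.28  0.85  0.39]
```

View pics/s1c.png

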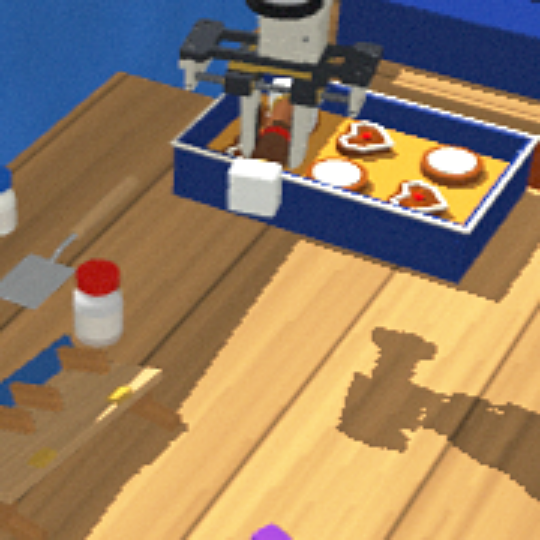

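```bash
cat > p.py <<'E'
from m import *
RACK=[0.55916187,-0.02084425,2.99604273]
def tgt(y,h,sx=1,s=-.003):
    "TCP pos, rot: tool x towards low end if sx=1"
    n=np.array(rk(RACK,0,0,1))-rk(RACK,0,0,0); lo=np.array(rk(RACK,-1,0,0))-rk(RACK,0,0,0)
    x=sx*lo; z=-n
    return np.array(rk(RACK,s,y,h)),R.from_matrix(np.c_[x,np.cross(z,x),z])
E
python3 -c "
from p import *
p,q=tgt(.06,.1285); print(p); goto([p[0],p[1],.216],down(-8.3))
print('tilt',np.degrees((down(-8.3).inv()*q).as_rotvec()))"
```

```text
[ 0.59673382 -0.08699299  0.17472444]
t 5.35 pos [ 0.5094 -0.3192  0.2169] yaw 101.84 z [-0.001  0.001 -1.   ] F [ 0.42 -0.06 -4.07] T [-0.17  -0.181  0.003] g 0.381 39.9810791015625 j [ 0.78  0.49 -0.45  1.87  0.28  0.85  0.39]
shift [20.94 13.31  0.1 ] ('turn', array([-7.0000e-02,  1.0000e-02,  1.1014e+02]))
tilt [ 6.87595674e-03 -1.99999992e+01  3.89954885e-02]
```

Emit:
drive_tool:
  xyz:
    - [1, 0.7, 0]
    - [2, 1.2, 0]
    - [3, 1.9, 0]
    - [3, 1.9, 0]
    - [3, 1.9, 0]
    - [3, 1.9, 0]
    - [3, 1.9, 0]
    - [2, 1.2, 0]
    - [0.9, 0.7, 0]
  rotation:
    - [0, 0, 0]
    - [0, 0, 0]
    - [0, 0, 0]
    - [0, 0, 0]
    - [0, 0, 0]
    - [0, 0, 0]
    - [0, 0, 0]
    - [0, 0, 0]
    - [0, 0, 0]

```text
clock: 6.25
eef_pos: [0.5976, -0.0835, 0.2178]
tcp_rot: [0.629, 0.778, 0.001, -0.0]
force: [-0.6, -0.7, -2.2]
gripper_width: 0.379
grip_force: 40.0
```

Emit:
drive_tool:
  xyz:
    - [0, 0, 0]
    - [0, 0, 0]
    - [0, 0, 0]
    - [0, 0, 0]
    - [0, 0, 0]
    - [0, 0, 0]
    - [0, 0, 0]
    - [0, 0, 0]
    - [0, 0, 0]
    - [0, 0, 0]
  rotation:
    - [0, 0, 3]
    - [0, 0, 6]
    - [0, 0, 8]
    - [0, 0, 8]
    - [0, 0, 8]
    - [0, 0, 8]
    - [0, 0, 8]
    - [0, 0, 8]
    - [0, 0, 8]
    - [0, 0, 8]

```text
clock: 7.25
eef_pos: [0.5965, -0.088, 0.2175]
tcp_rot: [0.969, 0.246, -0.0, -0.0]
force: [0.0, 0.3, -2.9]
gripper_width: 0.38
grip_force: 40.0
```

Emit:
drive_tool:
  xyz:
    - [0, 0, 0]
    - [0, 0, 0]
    - [0, 0, 0]
    - [0, 0, 0]
    - [0, 0, 0]
    - [0, 0, 0]
    - [0, 0, 0]
    - [0, 0, 0]
    - [0, 0, 0]
    - [0, 0, 0]
    - [0, 0, 0]
    - [0, 0, 0]
  rotation:
    - [0, 0, 8]
    - [0, 0, 8]
    - [0, 0, 8]
    - [0, 0, 8]
    - [0, 0, 5.1]
    - [0, -2, 0]
    - [0, -4, 0]
    - [0, -5, 0]
    - [0, -5, 0]
    - [0, -3, 0]
    - [0, -1, 0]
    - [0, 0, 0]

```text
clock: 8.45
eef_pos: [0.597, -0.0878, 0.2168]
tcp_rot: [0.982, -0.071, -0.173, -0.012]
force: [0.4, -0.3, -3.8]
gripper_width: 0.379
grip_force: 40.0
```

```bash
python3 -c "
from p import *
p,q=tgt(.06,.0585); goto(p,q)
snap('top','t1')"
```

```text
t 8.45 pos [ 0.597  -0.0878  0.2168] yaw -8.3 z [-0.339  0.049 -0.94 ] F [ 0.45 -0.33 -3.85] T [-0.007 -0.418 -0.026] g 0.379 39.97742056846619 j [ 0.03  0.61  0.06  1.64 -0.06  1.24 -1.6 ]
shift [ 1.41 -0.08 10.97] ('turn', array([0.03, 0.02, 0.04]))
```

Emit:
drive_tool:
  xyz:
    - [0, 0, 0]
    - [0, 0, 0]
    - [0, 0, 0]
    - [0, 0, 0]
    - [0, 0, 0]
    - [0, 0, 0]
    - [0, 0, 0]
  rotation:
    - [0, 3, 0]
    - [0, 5, 0]
    - [0, 5, 0]
    - [0, 5, 0]
    - [0, 2, 0]
    - [0, 0, 0]
    - [0, 0, 0]

```text
clock: 9.2
eef_pos: [0.5967, -0.0875, 0.2184]
tcp_rot: [0.997, -0.072, 0.0, -0.0]
force: [0.6, 0.3, -2.2]
gripper_width: 0.379
grip_force: 40.0
```

```bash
python3 -c "
from p import *
T=[]
for i in range(6): env.get_image('top'); T.append(np.r_[env.observe()['force'],env.observe()['wrist_torque']])
print(np.mean(T,0).round(3)); st()
import os
im=snap('side','s2')['frame'][:,:,::-1]; cv2.imwrite('pics/s2c.png',cv2.resize(im[60:260,220:420],None,fx=3,fy=3))"
```

```text
[ 0.009 -0.329 -3.053  0.069  0.157  0.018]
t 9.5 pos [ 0.5971 -0.0876  0.2172] yaw -8.27 z [-0.001  0.    -1.   ] F [ 0.7  -0.82 -4.57] T [0.052 0.168 0.007] g 0.378 39.97754395008087 j [ 0.01  0.45  0.06  1.89 -0.04  0.8  -1.63]
```

View pics/s2c.png

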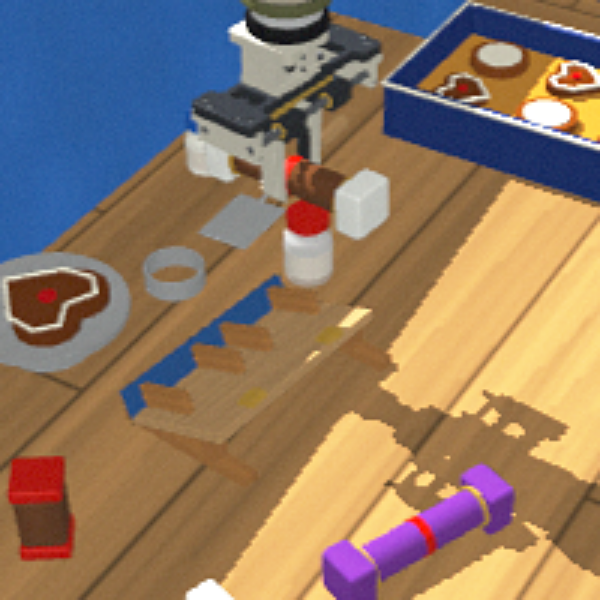

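Emit:
drive_tool:
  xyz:
    - [0, 0, 0]
    - [0, 0, 0]
    - [0, 0, 0]
    - [0, 0, 0]
    - [0, 0, 0]
    - [0, 0, 0]
    - [0.4, 0, 2]
    - [0.5, -0.1, 3]
    - [0.5, 0, 3]
    - [0, 0, 2]
    - [0, 0, 1]
    - [0, 0, 0]
  rotation:
    - [0, -3, 0]
    - [0, -5, 0]
    - [0, -5, 0]
    - [0, -5, 0]
    - [0, -2, 0]
    - [0, 0, 0]
    - [0, 0, 0]
    - [0, 0, 0]
    - [0, 0, 0]
    - [0, 0, 0]
    - [0, 0, 0]
    - [0, 0, 0]

```text
clock: 10.75
eef_pos: [0.572, -0.083, 0.1089]
tcp_rot: [0.982, -0.071, -0.174, -0.012]
force: [0.8, 0.2, -2.8]
gripper_width: 0.379
grip_force: 40.0
```

```bash
python3 -c "
from p import *
goto(*tgt(.06,.0085))
im=snap('side','s3')['frame'][:,:,::-1]; t=snap('top','t3')['frame'][:,:,::-1]
cv2.imwrite('pics/c3.png',np.hstack([cv2.resize(im[110:250,240:370],(390,420)),cv2.resize(t[110:220,290:390],(400,420))]))"
```

```text
t 10.75 pos [ 0.572  -0.083   0.1089] yaw -8.27 z [-0.34   0.049 -0.939] F [ 0.77  0.22 -2.79] T [-0.044 -0.467 -0.038] g 0.379 39.97882962226868 j [ 0.03  0.71  0.05  1.77 -0.07  1.01 -1.6 ]
shift [0.11 0.04 4.95] ('turn', array([0.03, 0.07, 0.06]))
```

View pics/c3.png

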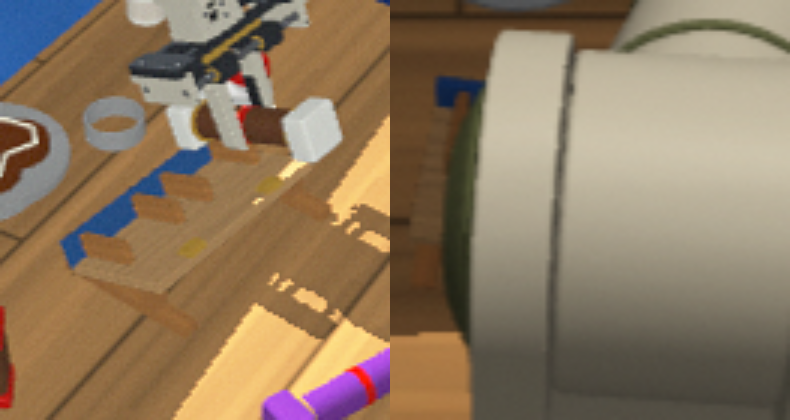

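Emit:
drive_tool:
  xyz:
    - [0.1, 0, 1.5]
    - [0, 0, 1.5]
    - [0, 0, 0.8]
    - [0, 0, 0.5]
    - [0, 0, 0.3]
    - [0, 0, 0]
  rotation:
    - [0, 0, 0]
    - [0, 0, 0]
    - [0, 0, 0]
    - [0, 0, 0]
    - [0, 0, 0]
    - [0, 0, 0]

```text
clock: 11.45
eef_pos: [0.5585, -0.0809, 0.0661]
tcp_rot: [0.982, -0.071, -0.173, -0.013]
force: [0.4, -0.1, -2.8]
gripper_width: 0.375
grip_force: 40.0
```

Emit:
drive_tool:
  xyz:
    - [0, 0, 0.1]
    - [0, 0, 0.1]
    - [0, 0, 0.1]
    - [0, 0, 0]
  rotation:
    - [0, 0, 0]
    - [0, 0, 0]
    - [0, 0, 0]
    - [0, 0, 0]

```text
clock: 11.85
eef_pos: [0.5572, -0.0808, 0.063]
tcp_rot: [0.982, -0.071, -0.173, -0.013]
force: [-0.7, -0.4, -3.7]
gripper_width: 0.38
grip_force: 40.0
```

```bash
python3 -c "
from p import *
goto(*tgt(.06,.0085))"
```

```text
t 11.85 pos [ 0.5572 -0.0808  0.063 ] yaw -8.27 z [-0.338  0.049 -0.94 ] F [-0.67 -0.44 -3.69] T [ 0.006 -0.479 -0.013] g 0.38 39.97882604598999 j [ 0.03  0.75  0.04  1.83 -0.07  0.91 -1.59]
shift [-0.06  0.04  0.13] ('turn', array([0.02, 0.  , 0.06]))
```

Still off the rest by about a millimetre; continue in small steps.

Emit:
drive_tool:
  xyz:
    - [0, 0, 0.1]
    - [0, 0, 0.1]
    - [0, 0, 0]
  rotation:
    - [0, 0, 0]
    - [0, 0, 0]
    - [0, 0, 0]

```text
clock: 12.15
eef_pos: [0.5565, -0.0807, 0.0613]
tcp_rot: [0.982, -0.071, -0.173, -0.013]
force: [0.3, 1.1, -0.5]
gripper_width: 0.377
grip_force: 40.0
```

```bash
python3 -c "
from p import *
goto(*tgt(.06,.0085)); env.get_image('top'); st()"
```

```text
t 12.15 pos [ 0.5565 -0.0807  0.0613] yaw -8.27 z [-0.338  0.049 -0.94 ] F [ 0.25  1.12 -0.52] T [-0.056 -0.263  0.021] g 0.377 39.97735261917114 j [ 0.03  0.75  0.04  1.83 -0.07  0.9  -1.59]
shift [-0.05  0.04 -0.05] ('turn', array([ 0.02, -0.  ,  0.06]))
t 12.2 pos [ 0.5565 -0.0806  0.0613] yaw -8.27 z [-0.338  0.049 -0.94 ] F [-0.06 -0.14  0.03] T [-0.01  -0.239  0.002] g 0.377 39.977325797080994 j [ 0.03  0.75  0.04  1.83 -0.07  0.9  -1.59]
```

Emit:
drive_tool:
  xyz:
    - [0, 0, 0]
    - [0, 0, 0]
    - [0, 0, 0]
    - [0, 0, 0]
  rotation:
    - [0, 0, 0]
    - [0, 0, 0]
    - [0, 0, 0]
    - [0, 0, 0]
  newtons: 3

```text
clock: 12.6
eef_pos: [0.5565, -0.0806, 0.0613]
tcp_rot: [0.982, -0.071, -0.173, -0.013]
force: [-1.0, 0.3, 0.4]
gripper_width: 0.386
grip_force: 3.0
```

Emit:
drive_tool:
  xyz:
    - [0, 0, 0]
    - [0, 0, 0]
    - [0, 0, 0]
    - [0, 0, 0]
    - [0, 0, 0]
    - [0, 0, 0]
  rotation:
    - [0, 0, 0]
    - [0, 0, 0]
    - [0, 0, 0]
    - [0, 0, 0]
    - [0, 0, 0]
    - [0, 0, 0]
  gripper: 0.85

```text
clock: 13.2
eef_pos: [0.5565, -0.0807, 0.0612]
tcp_rot: [0.982, -0.071, -0.173, -0.013]
force: [0.4, 0.7, -0.0]
gripper_width: 0.829
grip_force: 0.0
```

Emit:
drive_tool:
  xyz:
    - [0, 0, -1]
    - [0, 0, -2]
    - [0, 0, -3]
    - [0, 0, -4]
    - [0, 0, -4]
    - [0, 0, -4]
    - [0, 0, 0]
    - [0, 0, 0]
    - [0, 0, 0]
    - [0, 0, 0]
  rotation:
    - [0, 0, 0]
    - [0, 0, 0]
    - [0, 0, 0]
    - [0, 0, 0]
    - [0, 0, 0]
    - [0, 0, 0]
    - [0, 5, 0]
    - [0, 5, 0]
    - [0, 5, 0]
    - [0, 5, 0]

```text
clock: 14.2
eef_pos: [0.6178, -0.0896, 0.2316]
tcp_rot: [0.997, -0.072, 0.002, 0.0]
force: [0.0, 0.2, -0.3]
gripper_width: 0.848
grip_force: 0.0
```

```bash
python3 -c "
from p import *
goto([.4885,.334,.219],down(71.5))"
```

```text
t 14.2 pos [ 0.6178 -0.0896  0.2316] yaw -8.28 z [ 0.005 -0.001 -1.   ] F [ 0.02  0.24 -0.29] T [ 0.009 -0.018  0.005] g 0.848 0.0 j [ 0.01  0.46  0.06  1.83 -0.04  0.84 -1.62]
shift [-18.89 -40.06   1.18] ('turn', array([  0.18,  -0.23, -79.78]))
```

Emit:
drive_tool:
  xyz:
    - [-1.6, -3.3, 0]
    - [-1.6, -3.3, 0]
    - [-1.6, -3.3, 0]
    - [-1.6, -3.3, 0]
    - [-1.6, -3.3, 0]
    - [-1.6, -3.3, 0]
    - [-1.6, -3.3, 0]
    - [-1.6, -3.4, 0]
    - [-1.6, -3.4, 0]
    - [-1.5, -3.4, 0]
    - [-1.5, -3.4, 0]
    - [-1.5, -3.4, 0]
  rotation:
    - [0, 0, 0]
    - [0, 0, 0]
    - [0, 0, 0]
    - [0, 0, 0]
    - [0, 0, 0]
    - [0, 0, 0]
    - [0, 0, 0]
    - [0, 0, 0]
    - [0, 0, 0]
    - [0, 0, 0]
    - [0, 0, 0]
    - [0, 0, 0]
  gripper: 1

```text
clock: 15.4
eef_pos: [0.4877, 0.336, 0.2313]
tcp_rot: [0.997, -0.072, 0.0, -0.0]
force: [1.1, -0.0, -0.2]
gripper_width: 1.004
grip_force: 0.0
```

Emit:
drive_tool:
  xyz:
    - [0, 0, 0]
    - [0, 0, 0]
    - [0, 0, 0]
    - [0, 0, 0]
    - [0, 0, 0]
    - [0, 0, 0]
    - [0, 0, 0]
    - [0, 0, 0]
    - [0, 0, 0]
    - [0, 0, 0]
    - [0, 0, 0]
    - [0, 0, 0]
  rotation:
    - [0, 0, -8]
    - [0, 0, -8]
    - [0, 0, -8]
    - [0, 0, -8]
    - [0, 0, -8]
    - [0, 0, -8]
    - [0, 0, -8]
    - [0, 0, -8]
    - [0, 0, -8]
    - [0, 0, -8]
    - [0, 0, 0]
    - [0, 0, 0]

```text
clock: 16.6
eef_pos: [0.4884, 0.3343, 0.2308]
tcp_rot: [0.812, 0.584, 0.0, 0.0]
force: [-0.9, 0.3, 0.2]
gripper_width: 0.999
grip_force: 0.0
```

```bash
python3 -c "
from p import *
goto([.4885,.334,.007],down(71.5))
t=snap('top','t4')['frame'][:,:,::-1]; s=snap('side','s4')['frame'][:,:,::-1]
a=cv2.resize(t[115:225,285:395],(400,400)); b=cv2.resize(s[130:230,250:350],(400,400))
cv2.imwrite('pics/c4.png',np.hstack([a,b]))"
```

```text
t 16.6 pos [0.4884 0.3343 0.2308] yaw 71.47 z [ 0.  0. -1.] F [-0.9   0.32  0.18] T [-0.009 -0.057 -0.024] g 0.999 0.0 j [-0.44  0.45 -0.36  1.88  0.2   0.85 -1.23]
shift [-3.000e-02  2.000e-02  2.238e+01] ('turn', array([ 0.02, -0.01, -0.03]))
```

View pics/c4.png

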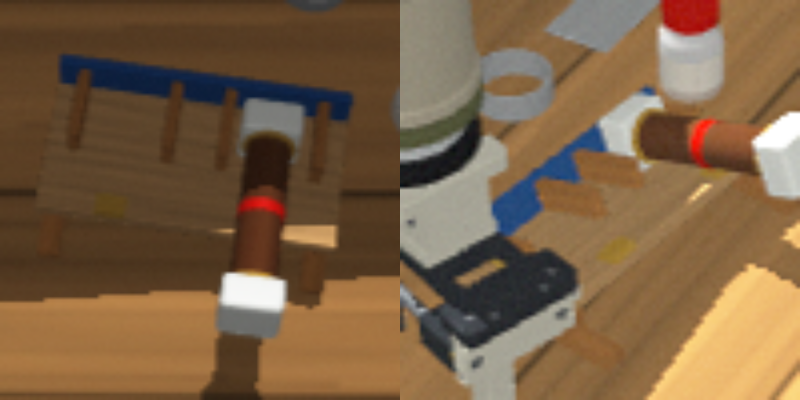

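The first mill lies in the right bay against the blue lip, with its band at about (262,205) in the left half of the picture. Now the second mill.

Emit:
drive_tool:
  xyz:
    - [0, 0, 4]
    - [0, 0, 4]
    - [0, 0, 4]
    - [0, 0, 4]
    - [0, 0, 3]
    - [0, 0, 2]
    - [0, 0, 1.4]
    - [0, 0, 0]
  rotation:
    - [0, 0, 0]
    - [0, 0, 0]
    - [0, 0, 0]
    - [0, 0, 0]
    - [0, 0, 0]
    - [0, 0, 0]
    - [0, 0, 0]
    - [0, 0, 0]

```text
clock: 17.5
eef_pos: [0.4874, 0.3342, 0.0049]
tcp_rot: [0.811, 0.586, -0.001, 0.0]
force: [-0.5, 1.1, 0.7]
gripper_width: 1.0
grip_force: 0.0
```

Emit:
drive_tool:
  xyz:
    - [0, 0, 0]
    - [0, 0, 0]
    - [0, 0, 0]
    - [0, 0, 0]
    - [0, 0, 0]
    - [0, 0, 0]
    - [0, 0, 0]
    - [0, 0, 0]
  rotation:
    - [0, 0, 0]
    - [0, 0, 0]
    - [0, 0, 0]
    - [0, 0, 0]
    - [0, 0, 0]
    - [0, 0, 0]
    - [0, 0, 0]
    - [0, 0, 0]
  gripper: 0
  newtons: 40

```text
clock: 18.3
eef_pos: [0.4882, 0.3345, 0.0064]
tcp_rot: [0.81, 0.586, 0.0, 0.0]
force: [0.1, -1.4, 1.5]
gripper_width: 0.377
grip_force: 40.0
```

Emit:
drive_tool:
  xyz:
    - [0, 0, -1]
    - [0, 0, -2]
    - [0, 0, -4]
    - [0, 0, -4]
    - [0, 0, -4]
    - [0, 0, -3]
    - [0, 0, -2]
    - [0, 0, -1]
    - [0, 0, 0]
    - [0, 0, 0]
    - [0, 0, 0]
  rotation:
    - [0, 0, 0]
    - [0, 0, 0]
    - [0, 0, 0]
    - [0, 0, 0]
    - [0, 0, 0]
    - [0, 0, 0]
    - [0, 0, 0]
    - [0, 0, 0]
    - [0, 0, 0]
    - [0, 0, 0]
    - [0, 0, 0]

```text
clock: 19.4
eef_pos: [0.4874, 0.334, 0.2149]
tcp_rot: [0.81, 0.586, -0.001, 0.0]
force: [0.6, -0.0, -2.2]
gripper_width: 0.374
grip_force: 40.0
```

```bash
python3 -c "
from p import *
T=[]
for i in range(6): env.get_image('top'); o=env.observe(); T.append(np.r_[o['force'],o['wrist_torque']])
m=np.mean(T,0); print(m.round(3)); print('heavy dir',m[4],-m[3])
p,q=tgt(-.06,.1285); 
for sx,y in((1,-8.3),(-1,171.7)): goto([p[0],p[1],.217],down(y))
"
```

```text
[-0.018  0.34  -2.967 -0.186 -0.023  0.007]
heavy dir -0.02281860629733382 0.18649287450076804
t 19.7 pos [0.488  0.3345 0.2158] yaw 71.74 z [-0.001 -0.    -1.   ] F [ 0.72 -0.26 -2.61] T [-0.179 -0.009 -0.027] g 0.38 39.991047978401184 j [-0.44  0.46 -0.36  1.9   0.22  0.82 -1.24]
shift [-24.8   21.47  -0.11] ('turn', array([-0.000e+00,  5.000e-02,  8.004e+01]))
t 19.7 pos [0.488  0.3345 0.2158] yaw 71.74 z [-0.001 -0.    -1.   ] F [ 0.72 -0.26 -2.61] T [-0.179 -0.009 -0.027] g 0.38 39.991047978401184 j [-0.44  0.46 -0.36  1.9   0.22  0.82 -1.24]
shift [-24.8   21.47  -0.11] ('turn', array([-5.000e-02, -0.000e+00, -9.996e+01]))
```

Emit:
drive_tool:
  xyz:
    - [-1.3, 1, 0]
    - [-2.5, 2, 0]
    - [-3, 2.7, 0]
    - [-3, 2.7, 0]
    - [-3, 2.7, 0]
    - [-3, 2.7, 0]
    - [-3, 2.7, 0]
    - [-3, 2.5, 0]
    - [-2, 1.5, 0]
    - [-1, 1, 0]
  rotation:
    - [0, 0, 0]
    - [0, 0, 0]
    - [0, 0, 0]
    - [0, 0, 0]
    - [0, 0, 0]
    - [0, 0, 0]
    - [0, 0, 0]
    - [0, 0, 0]
    - [0, 0, 0]
    - [0, 0, 0]

```text
clock: 20.7
eef_pos: [0.6148, 0.0272, 0.2161]
tcp_rot: [0.812, 0.584, -0.001, 0.0]
force: [-0.3, -0.7, -3.4]
gripper_width: 0.378
grip_force: 40.0
```

Emit:
drive_tool:
  xyz:
    - [0, 0, 0]
    - [0, 0, 0]
    - [0, 0, 0]
    - [0, 0, 0]
    - [0, 0, 0]
    - [0, 0, 0]
    - [0, 0, 0]
    - [0, 0, 0]
    - [0, 0, 0]
    - [0, 0, 0]
    - [0, 0, 0]
    - [0, 0, 0]
  rotation:
    - [0, 0, 3]
    - [0, 0, 6]
    - [0, 0, 8]
    - [0, 0, 8]
    - [0, 0, 8]
    - [0, 0, 8]
    - [0, 0, 8]
    - [0, 0, 8]
    - [0, 0, 8]
    - [0, 0, 8]
    - [0, 0, 5]
    - [0, 0, 2]

```text
clock: 21.9
eef_pos: [0.6142, 0.0323, 0.2163]
tcp_rot: [0.997, -0.073, -0.0, -0.0]
force: [0.2, 0.2, -3.0]
gripper_width: 0.378
grip_force: 40.0
```

```bash
python3 -c "
from p import *
T=[]
for i in range(4): env.get_image('top'); o=env.observe(); T.append(o['wrist_torque'])
print(np.mean(T,0).round(3))"
```

```text
[ 0.043  0.172 -0.019]
```

Emit:
drive_tool:
  xyz:
    - [0, 0, 0]
    - [0, 0, 0]
    - [0, 0, 0]
    - [0, 0, 0]
    - [0, 0, 0]
    - [0, 0, 0]
    - [0, 0, 0]
  rotation:
    - [0, -2, 0]
    - [0, -4, 0]
    - [0, -5, 0]
    - [0, -5, 0]
    - [0, -3, 0]
    - [0, -1, 0]
    - [0, 0, 0]

```text
clock: 22.8
eef_pos: [0.6147, 0.0314, 0.2156]
tcp_rot: [0.982, -0.071, -0.173, -0.013]
force: [0.6, -0.7, -2.5]
gripper_width: 0.378
grip_force: 40.0
```

```bash
python3 -c "
from p import *
goto(*tgt(-.06,.0585))"
```

```text
t 22.8 pos [0.6147 0.0314 0.2156] yaw -8.24 z [-0.339  0.049 -0.94 ] F [ 0.57 -0.68 -2.53] T [-0.039 -0.432 -0.015] g 0.378 39.992825388908386 j [-0.11  0.63  0.02  1.61 -0.1   1.25 -1.76]
shift [ 1.34 -0.03 10.86] ('turn', array([0.02, 0.  , 0.09]))
```

Emit:
drive_tool:
  xyz:
    - [0.4, 0, 2]
    - [0.5, 0, 3]
    - [0.4, 0, 3]
    - [0, 0, 2]
    - [0, 0, 1]
    - [0, 0, 1.5]
    - [0, 0, 1.3]
    - [0, 0, 0.8]
    - [0, 0, 0.5]
    - [0, 0, 0.3]
    - [0, 0, 0]
  rotation:
    - [0, 0, 0]
    - [0, 0, 0]
    - [0, 0, 0]
    - [0, 0, 0]
    - [0, 0, 0]
    - [0, 0, 0]
    - [0, 0, 0]
    - [0, 0, 0]
    - [0, 0, 0]
    - [0, 0, 0]
    - [0, 0, 0]

```text
clock: 23.9
eef_pos: [0.5745, 0.0374, 0.0671]
tcp_rot: [0.982, -0.071, -0.173, -0.013]
force: [0.0, 0.1, -3.9]
gripper_width: 0.38
grip_force: 40.0
```

```bash
python3 -c "
from p import *
goto(*tgt(-.06,.0078))
s=snap('side','s5')['frame'][:,:,::-1]
cv2.imwrite('pics/c5.png',cv2.resize(s[120:250,230:380],None,fx=4,fy=4))"
```

```text
t 23.9 pos [0.5745 0.0374 0.0671] yaw -8.27 z [-0.338  0.049 -0.94 ] F [ 0.01  0.06 -3.9 ] T [-0.022 -0.431  0.025] g 0.38 39.99285042285919 j [-0.11  0.75 -0.    1.8  -0.11  0.93 -1.75]
shift [ 0.08 -0.01  0.59] ('turn', array([ 0.02, -0.  ,  0.07]))
```

View pics/c5.png

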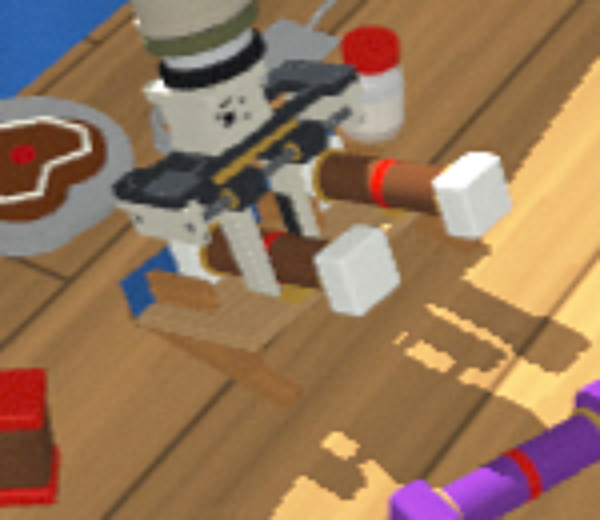

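The second mill hangs between the left bay's cheeks, just above the rest. The first mill hasn't moved. Lowering the last 6 mm.

Emit:
drive_tool:
  xyz:
    - [0, 0, 0.2]
    - [0, 0, 0.2]
    - [0, 0, 0.1]
    - [0, 0, 0.1]
    - [0, 0, 0]
  rotation:
    - [0, 0, 0]
    - [0, 0, 0]
    - [0, 0, 0]
    - [0, 0, 0]
    - [0, 0, 0]

```text
clock: 24.45
eef_pos: [0.5724, 0.0377, 0.0615]
tcp_rot: [0.982, -0.071, -0.173, -0.013]
force: [-0.8, 0.2, -2.0]
gripper_width: 0.38
grip_force: 40.0
```

```bash
python3 -c "
from p import *
goto(*tgt(-.06,.0078)); env.get_image('top'); st()"
```

```text
t 24.45 pos [0.5724 0.0377 0.0615] yaw -8.27 z [-0.339  0.049 -0.94 ] F [-0.76  0.23 -2.02] T [ 0.011 -0.373  0.063] g 0.38 39.993301033973694 j [-0.11  0.76 -0.    1.81 -0.11  0.91 -1.75]
shift [ 0.09 -0.01 -0.01] ('turn', array([0.02, 0.  , 0.07]))
t 24.5 pos [0.5725 0.0377 0.0616] yaw -8.27 z [-0.338  0.049 -0.94 ] F [-0.31  0.09 -2.23] T [-0.029 -0.34  -0.022] g 0.38 39.99340295791626 j [-0.11  0.76 -0.    1.81 -0.11  0.91 -1.75]
```

Partly carried; 1 mm more, then release. The opening stays moderate because of the neighbour.

Emit:
drive_tool:
  xyz:
    - [0, 0, 0.1]
    - [0, 0, 0]
    - [0, 0, 0]
  rotation:
    - [0, 0, 0]
    - [0, 0, 0]
    - [0, 0, 0]

```text
clock: 24.8
eef_pos: [0.5722, 0.0378, 0.0606]
tcp_rot: [0.982, -0.071, -0.173, -0.013]
force: [0.4, 0.6, -0.7]
gripper_width: 0.379
grip_force: 40.0
```

Emit:
drive_tool:
  xyz:
    - [0, 0, 0]
    - [0, 0, 0]
    - [0, 0, 0]
    - [0, 0, 0]
  rotation:
    - [0, 0, 0]
    - [0, 0, 0]
    - [0, 0, 0]
    - [0, 0, 0]
  newtons: 3

```text
clock: 25.2
eef_pos: [0.5721, 0.0377, 0.0606]
tcp_rot: [0.982, -0.071, -0.173, -0.013]
force: [0.3, -0.9, -1.0]
gripper_width: 0.387
grip_force: 3.0
```

Emit:
drive_tool:
  xyz:
    - [0, 0, 0]
    - [0, 0, 0]
    - [0, 0, 0]
    - [0, 0, 0]
    - [0, 0, 0]
    - [0, 0, 0]
  rotation:
    - [0, 0, 0]
    - [0, 0, 0]
    - [0, 0, 0]
    - [0, 0, 0]
    - [0, 0, 0]
    - [0, 0, 0]
  gripper: 0.75

```text
clock: 25.8
eef_pos: [0.5721, 0.0378, 0.0606]
tcp_rot: [0.982, -0.071, -0.173, -0.013]
force: [0.8, -0.3, -0.2]
gripper_width: 0.751
grip_force: 0.0
```

Emit:
drive_tool:
  xyz:
    - [0, 0, -1]
    - [0, 0, -2]
    - [0, 0, -3]
    - [0, 0, -4]
    - [0, 0, -4]
    - [0, 0, -4]
    - [0, 0, 0]
    - [0, 0, 0]
    - [0, 0, 0]
    - [0, 0, 0]
  rotation:
    - [0, 0, 0]
    - [0, 0, 0]
    - [0, 0, 0]
    - [0, 0, 0]
    - [0, 0, 0]
    - [0, 0, 0]
    - [0, 5, 0]
    - [0, 5, 0]
    - [0, 5, 0]
    - [0, 5, 0]

```text
clock: 26.8
eef_pos: [0.6334, 0.0288, 0.231]
tcp_rot: [0.997, -0.072, 0.002, -0.0]
force: [0.2, 0.5, -1.1]
gripper_width: 0.746
grip_force: 0.0
```

Emit:
drive_tool:
  xyz:
    - [-1.5, -4, 0]
    - [-1.5, -4, 0]
    - [-1.5, -4, 0]
    - [-1.5, -4, 0]
    - [-1.5, -4, 0]
    - [-1.5, -4, 0]
    - [-1.5, -4, 0]
    - [-1.5, -4, 0]
    - [0, 0, 0]
    - [0, 0, 0]
  rotation:
    - [0, 0, 0]
    - [0, 0, 0]
    - [0, 0, 0]
    - [0, 0, 0]
    - [0, 0, 0]
    - [0, 0, 0]
    - [0, 0, 0]
    - [0, 0, 0]
    - [0, 0, 0]
    - [0, 0, 0]

```text
clock: 27.8
eef_pos: [0.5598, 0.364, 0.2301]
tcp_rot: [0.997, -0.071, 0.0, -0.0]
force: [0.1, 0.3, 0.1]
gripper_width: 0.747
grip_force: 0.0
```

```bash
python3 -c "
from p import *
st()
t=snap('top','t6')['frame'][:,:,::-1]; s=snap('side','s6')['frame'][:,:,::-1]
a=cv2.resize(t[115:225,285:395],(400,400),interpolation=2); b=cv2.resize(s[140:240,250:350],(400,400))
cv2.imwrite('pics/c6.png',np.hstack([a,b]))"
```

```text
t 27.8 pos [0.5598 0.364  0.2301] yaw -8.13 z [ 0.  0. -1.] F [0.06 0.33 0.12] T [0.016 0.019 0.004] g 0.747 0.0 j [-0.68  0.52  0.03  1.73 -0.02  0.89 -2.35]
```

View pics/c6.png

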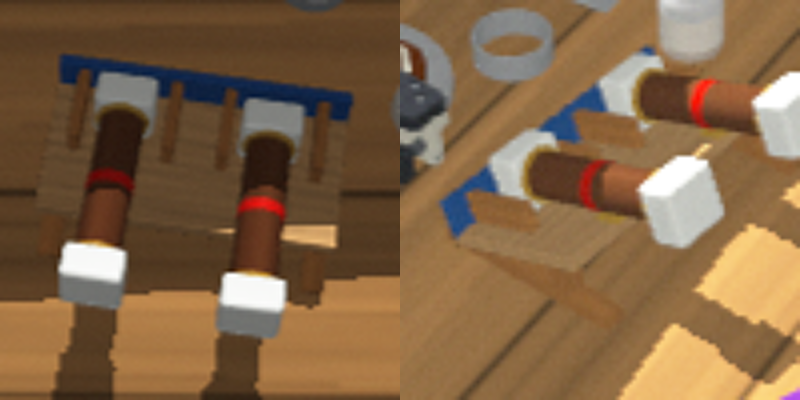

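Both mills lie in their bays against the lip, with bands at crop (110,180) and (261,205). I'll check those positions against the tolerances, then hand in.

```bash
cat > f.py <<'E'
from p import *
from scipy.optimize import minimize
k=400/110; ok=True
for b in((110,180),(261,205)):
    px=up([b],k,[285,115])[0]
    f=lambda v:np.sum((proj(t,rk(RACK,v[0],v[1],.042))[0]-px)**2)
    v=minimize(f,[0,0],method='Nelder-Mead',options=dict(xatol=1e-5)).x
    x=np.cos(np.radians(20))*v[0]; print('s,y',v.round(4),'x',x); ok&=abs(x)<.03 and abs(abs(v[1])-.06)<.012
if ok: print(env.hand_in())
E
python3 f.py
```

```text
s,y [-0.0009 -0.0602] x -0.0008518795590415294
s,y [0.0015 0.057 ] x 0.0013764140185688895
the job is handed in; nothing more can be done
None
```

Job handed in at about 28 s: both white-capped mills lie in the rack, one in each bay, with the heavy ends at the blue lip. In the last picture their middles measured about 1 mm along and 3 mm across from the bay centres, and the red-capped mill was never approached.

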